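# Open the flask one-handed in its stand

### The job

Plug the square foot of the blue flask fully home into the square socket of the wooden stand, its cap still on, so that the stand keeps it from turning. Then take the black quarter-turn cap off: nobody knows which way this cap's thread runs, so try it gently one way and, if it stops after a few degrees, turn it the other way until it is free, and lift it straight off. Leave the flask seated upright in the stand and finish while still holding the cap in the gripper, still, well clear above the flask (about 8 cm above where it sat); do not tip the flask over or shift the mandarin or the tea box.

Things in the scene. Friction and masses are not known exactly. Their poses are not given: they have to be found in the camera images.
- flask_mid (a point): Blue square flask, upright and loose, about 0.5 kg with its cap. Point on its axis 60 mm above its underside; x, y square to its flats, z up. From below: grey square foot 40x40 mm, 22 mm high; blue body 48x48 mm from 22 to 80 mm (grasp near its top, across two flats: the cap is above); round shoulder at most 42 mm across; cap from 89.5 to 111 mm above the underside.
- cap_mid (a point): Centre of the flask's round fluted black plastic cap, 44 mm across, 21.5 mm tall; a white mark on its top points along its x, z up. When on, it is on the flask's axis 40.5 mm above flask_mid. For 9 mm below its rim the flask is narrower than the cap, so fingertips may reach 7 mm below the rim.
- stand_socket (a point): Fixed wooden block 100x100 mm, 34 mm high, with a square socket 43x43 mm, 25 mm deep, chamfered mouth, in the middle of its top. Centre of the mouth, at the block's top; x, y square to the sides, z up. The flask is home when its blue body rests on the block (flask_mid 38 mm above this point); any quarter turn fits. It then has a few degrees of play.
- mandarin_1: Loose mandarin, 58 mm across, a bystander; origin at its underside.
- box_1: Loose small green and white tea box, 50x68x92 mm, a bystander; origin at its underside.
- flask: The same blue flask; origin at the centre of its underside, axes as for flask_mid.
- cap: The same cap; origin at the centre of its lower rim. Two lugs hold it. It turns freely one way only and comes off when turned 55 to 95 degrees (75 to 80 is best); the other way it stops hard after 5 to 25 degrees. Which way is free differs between starts and cannot be seen. It does not rise as it turns; once free it lifts straight up, clear of the neck after 20 mm.
There are look-alikes about, which are no part of the job. What is shaped like the flask but red is not meant.

How it is judged:
On the way:
1. the flask is fully home and upright in the stand's socket with its cap on (z of flask_mid in the frame of stand_socket below 0.042 m and horizontal distance between flask_mid and stand_socket below 0.005 m and angle between flask_mid's own z axis and vertical below 0.07 rad and distance between cap_mid and flask_mid below 0.045 m), for 0.2 s.
At the end, for the whole second after the job is handed in: The flask is fully home (within 4 mm), centred within 5 mm and upright within 4 degrees in the socket; the cap is gripped by the fingers and held still, at least 5 cm above where it sat, touching the flask nowhere; the fingers do not touch the flask (z of flask_mid in the frame of stand_socket below 0.042 m and horizontal distance between flask_mid and stand_socket below 0.005 m and angle between flask_mid's own z axis and vertical below 0.07 rad and z of cap_mid in the frame of flask_mid above 0.09 m and contact force between the fingers and cap above 0.5 N and contact force between each of cap, the fingers and flask below 0.05 N and linear speed of cap below 0.03 m/s); the arm keeps its last pose, push and grip.
It fails at once if the flask is tipped (angle between flask_mid's own z axis and vertical above 0.5 rad).
It fails at once if the mandarin or the tea box is shifted (distance of mandarin_1 from where it was at the start of the episode above 0.04 m or distance of box_1 from where it was at the start of the episode above 0.03 m).
It also fails if it takes over 54 s, if anything falls off the work surface, if the arm or the gripper's body presses on something with over 40 N, if the wrist force passes 120 N, or if a joint passes its speed limit or range.

### The arm

A 7-joint arm with a two-finger parallel gripper is mounted at the origin on a cart in front of the work surface, level with it; the furniture and walls round the work are solid. World frame = base frame: x ahead of the robot, y to its left, z up, the work surface at z = 0. Lengths are in m, angles in rad, forces in N, time in s.
With the tool pointing down it reaches from about 0.425 to 0.925 m from the base axis. Payload 6.8 kg.
Tool frame: the origin (TCP) lies midway between the tips of the shut fingers; the grasp point (between the pads) lies 19 mm behind it; z points along the fingers, y is the line along which they close (so a half turn about z gives the same grasp; the last joint's range is limited). The gripper opens to 88 mm and grips with 3 to 60 N. Pads are 20 mm wide; open, the fingers measure 115 mm over their backs; the gripper's body (75 mm by 178 mm) begins 61 mm behind the grasp point.
Start: joints at [-1.43, 0.477, 0.022, 1.555, -0.011, 1.109, -0.083], TCP at [0.166, 0.654, 0.223] pointing down, gripper open.
Joint ranges: [-2.96, 2.96], [-0.34, 2.1], [-1.41, 1.46], [0.24, 2.44], [-1.37, 4.51], [0.17, 1.92], [-2.96, 2.96]. Speed limits (rad/s): [2.39, 2.39, 3.14, 3.14, 3.14, 3.14, 3.14].

### API

Orientations are given as a rotation vector (axis times angle).
In Python, from workcell import bot gives the robot as it stands. The module is installed in compiled form; this text tells all that it offers.
- The arm moves only by the tool move_arm, never from a script. Its arguments are lists of equal length, an entry for each row: "claw": the opening, from 0 (shut) to 1 (fully open); "travel": the shift along the tool's x, y, z in mm, a list of three; "twist": the turn about the tool's z in rad. A call has 1 to 8 rows; each row shifts and turns the commanded pose from where the row before left it, along the tool's axes as they then stand; what a row does not reach is not made up. A row lasts 1/12 s, in which the tool goes at most 41.7 mm and 7.16 degrees, less where a joint would pass 70% of its speed; a pose out of reach is approached as far as the arm can. A call is refused whole if a number of a shift passes 41.7 or a number of a turn 0.125, either way. A call with a gripper value outside its range is refused whole. The fingers move at their own pace and stop on an object; "newtons" is the grip in N (left out, the last holds). Time passes only in rows, so rows that do not move let the fingers close. It gives the time, the measured TCP pose, the force, the opening and the grip force at its end, in the units of the state.
- bot.get_obs(): the state, without advancing time (a new reading comes with each control period).
- bot.capture(name): name is "side" or "top" or "wrist"; returns the picture (480x640x3 uint8, red, green, blue); there is no depth.
- bot.camera_info(name): a dict with "camera_matrix" (3x3 intrinsics, pixels), "camera_from_world" (4x4, takes a point from world to camera coordinates). Camera axes: x right, y down, z forward; pixel columns grow to the right and rows downward; lengths in m; the calibration is good to about 2 mm. A picture is of the moment at which its call begins: read the wrist's pose just before it. camera_info takes no time and is no camera call; for the wrist camera it gives the pose at the moment of the call.
- bot.sign_off(): hands the job in; it is judged then, once.
The state is a dict: "time_s": time; "q": joint angles; "qd": joint speeds; "joint_efforts": joint torques, N m; "tool_pos": TCP position; "ee_rot": TCP orientation; "wrist_force": force on the tool from outside, world axes, zero at the start; "ft_torque": the same for the moment, N m; "finger_gap": finger opening in m; "finger_force": force on a finger pad.
Only numpy, scipy, OpenCV 4.12 (cv2) and the standard library are available. Lean on these libraries where they do the work, as an engineer would, in place of code of your own. Each camera call takes 0.05 s, during which the arm holds its last target. There are 200 camera calls.

## Working session

There is one attempt and no reset: what is moved stays moved. The work goes in short steps, Python scripts to look and compute and a tool call to move; the robot and the scene stay as the last step left them, time stands still between calls to the robot, and variables do not carry over. Pictures are saved under pics/ and viewed, at most 10 in all, crops included, and the job is handed in when it is done.

Besides the shell and the picture viewer there is one more tool, called after "Request:" as name([rows], argument=value, ...), one row to a line, values as JSON. move_arm: Moves the arm, as the interface text tells. Its arguments: {"type":"object","properties":{"claw":{"type":"array"},"travel":{"type":"array"},"twist":{"type":"array"},"newtons":{"type":"number"}},"required":["claw","travel","twist"]}

```bash
mkdir -p pics; python3 - <<'E'
from workcell import bot
import cv2
for n in("top","side"):
    cv2.imwrite(f"pics/{n}0.png",bot.capture(n)[:,:,::-1])
    print(n,bot.camera_info(n))
o=bot.get_obs();print({k:o[k] for k in("time_s","tool_pos","ee_rot","finger_gap")})
E
```

```text
top {'camera_matrix': array([[611.87504832,   0.        , 323.67098579],
       [  0.        , 611.87504832, 244.41173694],
       [  0.        ,   0.        ,   1.        ]]), 'camera_from_world': array([[-1.00136644e-02, -9.99947893e-01, -1.98427446e-03,
         2.04678148e-01],
       [-9.92578900e-01,  1.01803277e-02, -1.21175441e-01,
         4.98965180e-01],
       [ 1.21189328e-01,  7.56138758e-04, -9.92629123e-01,
         1.17738057e+00],
       [ 0.00000000e+00,  0.00000000e+00,  0.00000000e+00,
         1.00000000e+00]])}
side {'camera_matrix': array([[468.60922394,   0.        , 323.6985714 ],
       [  0.        , 468.60922394, 244.20687864],
       [  0.        ,   0.        ,   1.        ]]), 'camera_from_world': array([[ 0.97763226, -0.21031271, -0.00193032, -0.41340541],
       [-0.09227954, -0.42067518, -0.90250589,  0.21946891],
       [ 0.18899642,  0.882497  , -0.43067318,  0.61126194],
       [ 0.        ,  0.        ,  0.        ,  1.        ]])}
{'time_s': 0.1, 'tool_pos': array([0.16609654, 0.65369414, 0.2218017 ]), 'ee_rot': array([-3.89793806e-01, -3.11723153e+00,  2.52303966e-03]), 'finger_gap': 0.08769401441438375}
```

View pics/top0.png

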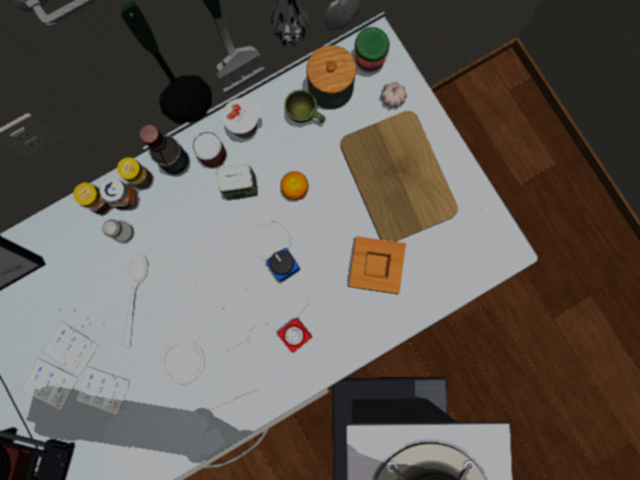

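View pics/side0.png

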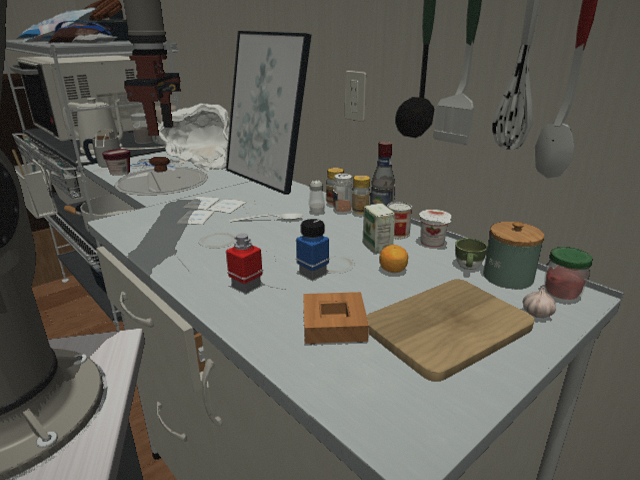

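The top view shows the blue flask's cap near (283,262), the stand's socket near (377,265), the red look-alike at (294,335), the mandarin at (294,185) and the tea box at (236,180). I'll enlarge the flask and stand.

```bash
python3 - <<'E'
import cv2
i=cv2.imread("pics/top0.png")[225:305,255:415]
i=cv2.resize(i,None,fx=5,fy=5,interpolation=cv2.INTER_CUBIC)
for k in range(0,160,20): cv2.putText(i,str(255+k),(k*5,10),0,.35,(0,0,255)); cv2.line(i,(k*5,0),(k*5,400),(0,200,0),1)
for k in range(0,80,20): cv2.putText(i,str(225+k),(0,k*5+10),0,.35,(0,0,255)); cv2.line(i,(0,k*5),(800,k*5),(0,200,0),1)
cv2.imwrite("pics/crop0.png",i)
E
```

```text
(no output)
```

View pics/crop0.png

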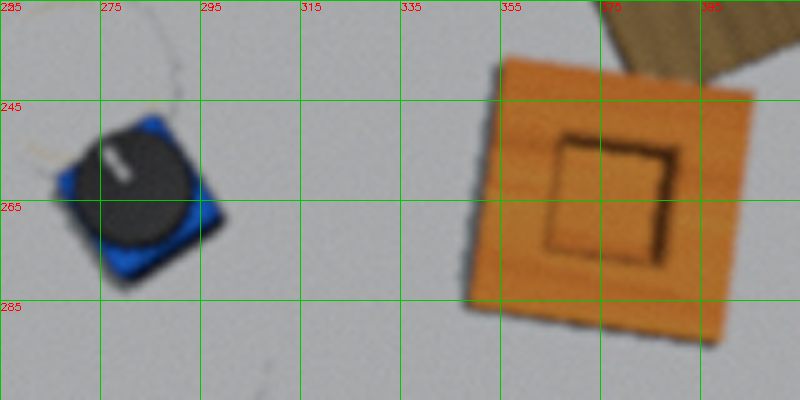

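Crop: the cap's top circle is centred at crop (134,189), with flask corners near (58,180), (155,115), (222,215) and (125,278). The stand's top corners are at (503,57), (755,92), (718,345) and (467,303), and the socket mouth is at (563,133), (680,148), (663,266) and (546,250).

```bash
cat >h.py <<'E'
import numpy as np
from workcell import bot
def ray(info,uv,z):
    K=info["camera_matrix"];T=info["camera_from_world"];R=T[:3,:3];c=-R.T@T[:3,3]
    d=R.T@np.linalg.inv(K)@np.array([uv[0],uv[1],1.]);return c+d*(z-c[2])/d[2]
E
python3 - <<'E'
from h import *
T=bot.camera_info("top")
f=lambda p,z:ray(T,((p[0]+.5)/5+254.5,(p[1]+.5)/5+224.5),z)
def quad(ps,z,n):
    P=np.array([f(p,z)[:2] for p in ps]);e=np.roll(P,-1,0)-P
    print(n,P.mean(0).round(4),np.linalg.norm(e,axis=1).round(4),np.degrees(np.arctan2(e[:,1],e[:,0])).round(1))
quad([(503,57),(755,92),(718,345),(467,303)],.034,"stand")
quad([(563,133),(680,148),(663,266),(546,250)],.034,"mouth")
quad([(58,180),(155,115),(222,215),(125,278)],.080,"flask")
print("cap",f((134,189),.111).round(4), np.linalg.norm(f((76,189),.111)-f((192,189),.111)))
print("mandarin",ray(T,(294,185),.03),"box",ray(T,(236,180),.09),"red",ray(T,(294,335),.1))
S=bot.camera_info("side")
print("cap side", ray(S,(312,224),.111)) 
o=bot.get_obs()
from scipy.spatial.transform import Rotation as R
print(R.from_rotvec(o["ee_rot"]).as_matrix().round(3))
Tw=bot.camera_info("wrist")["camera_from_world"];print(-Tw[:3,:3].T@Tw[:3,3]-o["tool_pos"],Tw[:3,:3].T[:,2])
E
```

```text
stand [0.4602 0.096 ] [0.1001 0.1007 0.0991 0.098 ] [-98.6 170.3  79.9  -9.2]
mouth [0.46   0.0951] [0.0463 0.047  0.0461 0.0466] [-97.9 170.5  81.6  -9.3]
flask [0.4586 0.2774] [0.044  0.0457 0.0434 0.045 ] [ -56.4 -146.6  122.6   34.1]
cap [0.4587 0.2775 0.111 ] 0.042585940438130444
mandarin [0.62132432 0.25772049 0.03      ] box [0.6188292  0.36500458 0.09      ] red [0.32637008 0.25543219 0.1       ]
cap side [0.45930226 0.27428325 0.111     ]
[[-0.969  0.246 -0.   ]
 [ 0.246  0.969 -0.002]
 [-0.    -0.002 -1.   ]]
[-0.07325136  0.01762756  0.16033275] [ 0.2647754  -0.06763091 -0.96193557]
```

Request:
move_arm([
  [-31.3,-24.4,0],
  [-31.3,-24.4,0],
  [-31.3,-24.4,0],
  [-31.3,-24.4,0],
  [-31.3,-24.4,0],
  [-31.3,-24.4,0],
  [-31.3,-24.4,0],
  [-31.3,-24.4,0],
], claw=[1,1,1,1,1,1,1,1], twist=[0,0,0,0,0,0,0,0])

```text
time_s: 0.77
tool_pos: [0.3615, 0.4014, 0.2224]
ee_rot: [-0.39, -3.117, 0.001]
wrist_force: [-0.1, 0.4, 0.8]
finger_gap: 0.0877
finger_force: 0.0
```

Request:
move_arm([
  [-31.3,-24.4,0],
  [-31.3,-24.4,0],
  [-31.3,-24.4,0],
  [-31.3,-24.4,0],
  [0,0,0],
  [0,0,0],
  [0,0,0],
  [0,0,0],
], claw=[1,1,1,1,1,1,1,1], twist=[0,0,0,0,0.123,0.123,0.123,0.123])

```text
time_s: 1.43
tool_pos: [0.4581, 0.2774, 0.2223]
ee_rot: [-1.147, -2.924, 0.001]
wrist_force: [-0.2, -0.0, 0.8]
finger_gap: 0.0879
finger_force: 0.0
```

Request:
move_arm([
  [0,0,0],
  [0,0,0],
  [0,0,0],
  [0,0,0],
], claw=[1,1,1,1], twist=[0.123,0.123,0,0])

```text
time_s: 1.77
tool_pos: [0.4579, 0.2779, 0.2224]
ee_rot: [-1.483, -2.77, 0.001]
wrist_force: [0.3, -0.8, -0.2]
finger_gap: 0.0879
finger_force: 0.0
```

```bash
python3 - <<'E'
from h import *
import cv2
o=bot.get_obs();T=bot.camera_info("wrist")
i=bot.capture("wrist")[:,:,::-1].copy()
print(o["time_s"],o["tool_pos"],o["ee_rot"],o["q"])
from scipy.spatial.transform import Rotation as R
print(R.from_rotvec(o["ee_rot"]).as_matrix().round(3))
np.save("w1K.npy",T["camera_matrix"]);np.save("w1T.npy",T["camera_from_world"])
cv2.imwrite("pics/w1.png",i)
E
```

```text
1.7667 [0.45787726 0.27789352 0.22239493] [-1.48252859e+00 -2.76963630e+00  9.29879786e-04] [-0.9281924   0.25164898  0.31766231  1.90624993 -0.09248633  0.998339
  0.01819674]
[[-0.555  0.832 -0.   ]
 [ 0.832  0.555 -0.   ]
 [-0.    -0.001 -1.   ]]
```

View pics/w1.png

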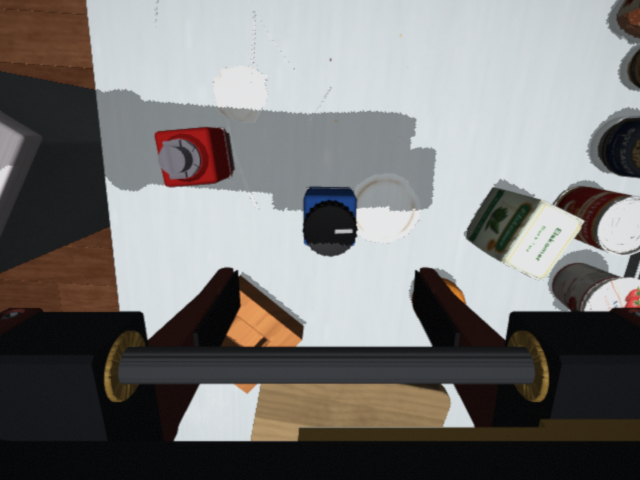

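The wrist view shows the flask squared to the tool, with the body's columns at 303–356 and the cap's top centred near (330,225). The camera calibration will tell whether the tool is centred on it.

```bash
python3 - <<'E'
from h import *
import cv2
T=dict(camera_matrix=np.load("w1K.npy"),camera_from_world=np.load("w1T.npy"))
i=cv2.imread("pics/w1.png")[165:275,270:390]
hsv=cv2.cvtColor(i,cv2.COLOR_BGR2HSV)
m=((hsv[...,2]<60)&(hsv[...,1]<120)).astype('u1'); b=((hsv[...,0]>95)&(hsv[...,0]<130)&(hsv[...,1]>150)).astype('u1')
for n,k in(("cap",m),("blue",b)):
    c=max(cv2.findContours(k,0,2)[0],key=cv2.contourArea);print(n,cv2.boundingRect(c),cv2.minEnclosingCircle(c),cv2.minAreaRect(c))
print(ray(T,(330,227),.111),ray(T,(304,189),.08),ray(T,(355,189),.08))
a,e=ray(T,(304,189),.08),ray(T,(355,189),.08);print(np.linalg.norm(a-e),np.degrees(np.arctan2(*(e-a)[1::-1])))
cv2.imwrite("pics/w1c.png",cv2.resize(i,None,fx=5,fy=5,interpolation=2))
E
```

```text
cap (33, 36, 54, 54) ((59.625099182128906, 63.10304641723633), 27.194055557250977) ((59.25000762939453, 63.25), (53.03300476074219, 52.32590103149414), 45.0)
blue (34, 24, 52, 29) ((59.5, 40.80769348144531), 26.935535430908203) ((59.5, 38.0), (28.0, 51.0), 90.0)
[0.4580902 0.2813059 0.111    ] [0.42510421 0.29057258 0.08      ] [0.46202038 0.31513403 0.08      ]
0.04434036704414989 33.63702831580684
```

View pics/w1c.png

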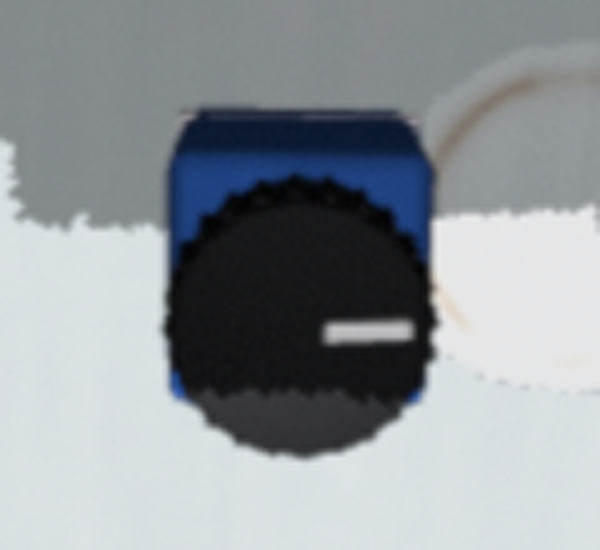

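Request:
move_arm([
  [0,1,30],
  [0,0,30],
  [0,0,30],
  [0,0,30],
  [0,0,30],
  [0,0,16],
  [0,0,8],
  [0,0,0],
], claw=[1,1,1,1,1,1,1,1], twist=[0,0,0,0,0,0,0,0])

```text
time_s: 2.48
tool_pos: [0.458, 0.2778, 0.0471]
ee_rot: [-1.485, -2.767, 0.005]
wrist_force: [0.1, -0.1, -0.3]
finger_gap: 0.0876
finger_force: 0.0
```

Request:
move_arm([
  [0,0,0],
  [0,0,0],
  [0,0,0],
  [0,0,0],
  [0,0,0],
  [0,0,0],
  [0,0,0],
  [0,0,0],
], claw=[0.4,0.4,0.4,0.4,0.4,0.4,0.4,0.4], twist=[0,0,0,0,0,0,0,0], newtons=30)

```text
time_s: 3.15
tool_pos: [0.4597, 0.279, 0.0492]
ee_rot: [1.487, 2.766, 0.003]
wrist_force: [0.3, 1.0, 3.2]
finger_gap: 0.0482
finger_force: 29.9
```

Request:
move_arm([
  [0,0,-15],
  [0,0,-25],
  [0,0,-20],
  [-15,-10,0],
  [-30,-20,0],
  [-30,-20,0],
  [-30,-20,0],
  [-30,-20,0],
], claw=[0.4,0.4,0.4,0.4,0.4,0.4,0.4,0.4], twist=[0,0,0,0,0,0,0,0])

```text
time_s: 3.82
tool_pos: [0.4568, 0.1144, 0.108]
ee_rot: [-1.486, -2.766, 0.003]
wrist_force: [-0.2, -0.2, -5.2]
finger_gap: 0.0478
finger_force: 29.9
```

Request:
move_arm([
  [-17,-10,0],
  [0,0,0],
  [0,0,0],
  [0,0,0],
  [0,0,0],
  [0,0,0],
  [0,0,0],
  [0,0,0],
], claw=[0.4,0.4,0.4,0.4,0.4,0.4,0.4,0.4], twist=[0.1,0.11,0.11,0.11,0.11,0.11,0.097,0])

```text
time_s: 4.48
tool_pos: [0.4582, 0.0963, 0.1079]
ee_rot: [-2.398, -2.029, 0.004]
wrist_force: [-0.7, 0.2, -4.6]
finger_gap: 0.0481
finger_force: 29.9
```

```bash
python3 - <<'E'
from h import *
import cv2
o=bot.get_obs();S=bot.camera_info("wrist")
cv2.imwrite("pics/w2.png",bot.capture("wrist")[:,:,::-1])
i=bot.capture("top")[:,:,::-1]
cv2.imwrite("pics/t2.png",i)
cv2.imwrite("pics/both.png",np.hstack([cv2.resize(cv2.imread("pics/w2.png"),(400,300)),cv2.resize(i[215:315,315:448],(400,300),interpolation=2)]))
from scipy.spatial.transform import Rotation as R
print(o["time_s"],o["tool_pos"],o["finger_gap"],o["wrist_force"],o["q"]);M=R.from_rotvec(o["ee_rot"]).as_matrix();print(M.round(3),np.degrees(np.arctan2(M[1,1],M[0,1])))
E
```

```text
4.4833 [0.45815161 0.09632143 0.10791593] 0.04809545127792647 [-0.6714305   0.22582779 -4.62970471] [-0.7694715   0.32880881  0.51253899  2.1673313  -0.24692319  0.70281114
 -0.25591153]
[[ 0.165  0.986 -0.002]
 [ 0.986 -0.165 -0.001]
 [-0.001 -0.002 -1.   ]] -9.52185168184066
```

View pics/both.png

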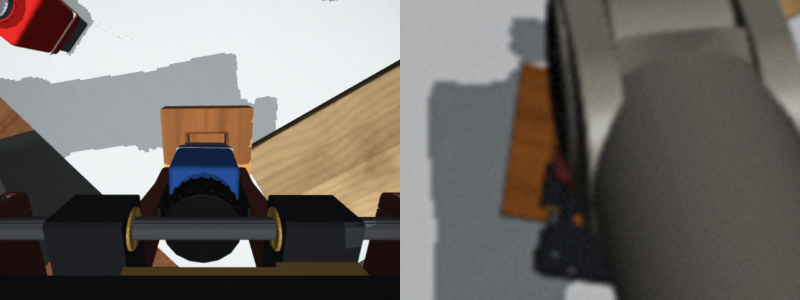

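Left is the wrist view, with the flask held over the block (back edge near row 107 of the small picture). The top view is hidden by the arm. I'll crop the wrist picture to check the socket's alignment.

```bash
python3 - <<'E'
import cv2
i=cv2.imread("pics/w2.png")[155:295,240:420]
i=cv2.resize(i,(720,560),interpolation=2)
for k in range(0,180,20): cv2.putText(i,str(240+k),(k*4,10),0,.35,(0,0,255)); cv2.line(i,(k*4,0),(k*4,6),(0,200,0),1)
for k in range(0,140,20): cv2.putText(i,str(155+k),(0,k*4+10),0,.35,(0,0,255)); cv2.line(i,(0,k*4),(6,k*4),(0,200,0),1)
cv2.imwrite("pics/w2c.png",i)
E
```

```text
(no output)
```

View pics/w2c.png

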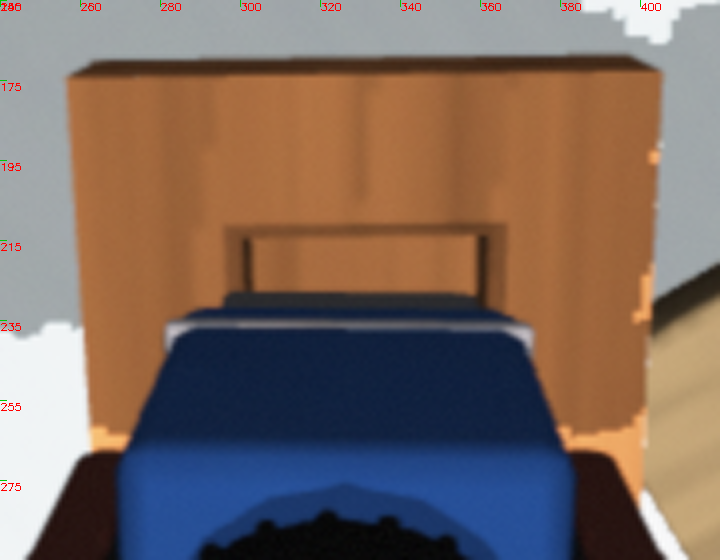

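```bash
python3 - <<'E'
from h import *
from scipy.spatial.transform import Rotation as R
T=bot.camera_info("wrist");o=bot.get_obs();M=R.from_rotvec(o["ee_rot"]).as_matrix()
def t(c,z):
    p=ray(T,((c[0]+.5)/4+239.5,(c[1]+.5)/4+154.5),z); return p[:2].round(4),((p-o["tool_pos"])@M[:,:2]*1000).round(1)
for n,c,z in(("BL",(68,76),.034),("BR",(660,71),.034),("ML",(226,228),.034),("MR",(506,225),.034),("FL",(165,326),.081),("FR",(533,327),.081),("TL",(120,450),.139),("TR",(574,450),.139),("footL",(224,294),.059),("footR",(484,294),.059)): print(n,*t(c,z))
E
```

```text
BL [0.4198 0.1519] [ 48.7 -46.9]
BR [0.5171 0.137 ] [49.4 51.5]
ML [0.4411 0.1223] [ 22.8 -21.2]
MR [0.4885 0.1151] [23.3 26.8]
FL [0.4358 0.1193] [ 19. -26.]
FR [0.4866 0.111 ] [18.8 25.5]
TL [0.4394 0.1229] [ 23.1 -23.1]
TR [0.4838 0.1158] [23.1 21.9]
footL [0.4419 0.117 ] [ 17.8 -19.6]
footR [0.4817 0.1106] [17.8 20.7]
```

Request:
move_arm([
  [0.6,2.4,0],
  [0,0,8],
  [0,0,6],
  [0,0,4],
  [0,0,4],
  [0,0,4],
  [0,0,3],
  [0,0,0],
], claw=[0.4,0.4,0.4,0.4,0.4,0.4,0.4,0.4], twist=[-0.006,0,0,0,0,0,0,0])

```text
time_s: 5.25
tool_pos: [0.4614, 0.0966, 0.079]
ee_rot: [-2.389, -2.04, 0.002]
wrist_force: [0.5, -0.6, -4.9]
finger_gap: 0.0477
finger_force: 29.9
```

Request:
move_arm([
  [0,0,2],
  [0,0,2],
  [0,0,2],
  [0,0,0],
  [0,0,0],
], claw=[0.4,0.4,0.4,0.4,0.4], twist=[0,0,0,0,0])

```text
time_s: 5.67
tool_pos: [0.4617, 0.0968, 0.0736]
ee_rot: [-2.389, -2.04, 0.0]
wrist_force: [-0.5, -0.5, -5.0]
finger_gap: 0.0479
finger_force: 29.9
```

Request:
move_arm([
  [0,0,3],
  [0,0,3],
  [0,0,2],
  [0,0,2],
  [0,0,2],
  [0,0,0],
  [0,0,0],
], claw=[0.4,0.4,0.4,0.4,0.4,0.4,0.4], twist=[0,0,0,0,0,0,0])

```text
time_s: 6.25
tool_pos: [0.4618, 0.0967, 0.0616]
ee_rot: [-2.389, -2.04, 0.0]
wrist_force: [-0.1, -0.6, -4.2]
finger_gap: 0.0484
finger_force: 29.9
```

Request:
move_arm([
  [0,0,1],
  [0,0,1],
  [0,0,1],
  [0,0,0],
  [0,0,0],
], claw=[0.4,0.4,0.4,0.4,0.4], twist=[0,0,0,0,0])

```text
time_s: 6.67
tool_pos: [0.4623, 0.0968, 0.0607]
ee_rot: [-2.389, -2.038, -0.002]
wrist_force: [-8.4, -1.4, 26.7]
finger_gap: 0.0476
finger_force: 30.0
```

Request:
move_arm([
  [0,0,-1],
  [0,0,0],
  [0,0,0],
  [0,0,0],
  [0,0,-12],
  [0,0,-12],
  [0,0,-12],
], claw=[0.4,1,1,1,1,1,1], twist=[0,0,0,0,0,0,0])

```text
time_s: 7.25
tool_pos: [0.4618, 0.0967, 0.0958]
ee_rot: [2.389, 2.04, -0.001]
wrist_force: [0.8, 0.3, -0.2]
finger_gap: 0.0842
finger_force: 0.0
```

```bash
python3 - <<'E'
from h import *
import cv2
i=bot.capture("side")[:,:,::-1][220:370,270:400]
w=bot.capture("wrist")[:,:,::-1]
cv2.imwrite("pics/s3.png",np.hstack([cv2.resize(i,(390,450),interpolation=2),cv2.resize(w[140:480,160:480],(400,450))]))
o=bot.get_obs();print(o["tool_pos"],o["wrist_force"],o["ft_torque"],o["q"])
E
```

```text
[0.46311995 0.09713433 0.09683737] [ 0.67406535  0.11467975 -0.26550211] [0.00345679 0.02404432 0.00875359] [-0.75220559  0.353819    0.49816893  2.16740276 -0.26870525  0.67505011
 -0.2261947 ]
```

View pics/s3.png

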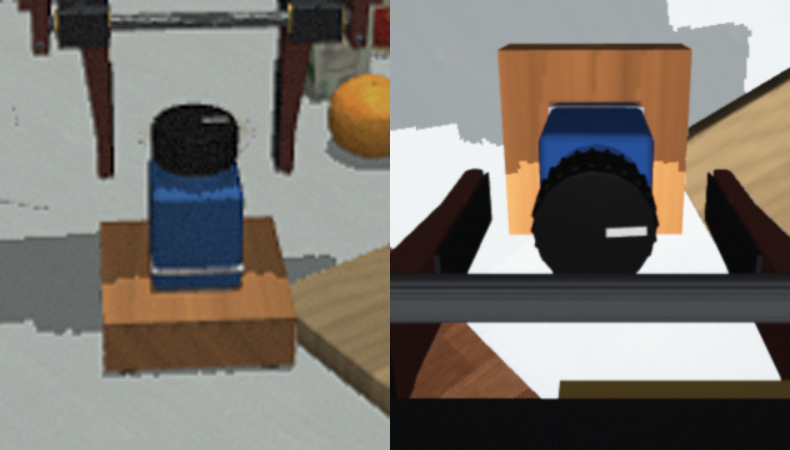

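The flask sits flush in the block, upright and with its cap on, and the fingers straddle the cap. Next I grip the cap.

Request:
move_arm([
  [-1,0,0],
  [0,0,0],
  [0,0,0],
  [0,0,0],
  [0,0,0],
  [0,0,0],
  [0,0,0],
  [0,0,0],
], claw=[1,0.3,0.3,0.3,0.3,0.3,0.3,0.3], twist=[0,0,0,0,0,0,0,0], newtons=30)

```text
time_s: 8.02
tool_pos: [0.4616, 0.0957, 0.0956]
ee_rot: [-2.389, -2.04, 0.0]
wrist_force: [0.6, 0.5, -0.1]
finger_gap: 0.0446
finger_force: 0.0
```

Request:
move_arm([
  [0,0,0],
  [0,0,0],
  [0,0,0],
  [0,0,0],
  [0,0,0],
  [0,0,0],
], claw=[0.3,0.3,0.3,0.3,0.3,0.3], twist=[0.03,0.03,0.03,0.03,0,0])

```text
time_s: 8.52
tool_pos: [0.4616, 0.0958, 0.0956]
ee_rot: [2.506, 1.895, -0.0]
wrist_force: [0.0, 0.1, -0.5]
finger_gap: 0.0432
finger_force: 30.0
```

```bash
cat >s.py <<'E'
from h import *
from scipy.spatial.transform import Rotation as R
o=bot.get_obs();M=R.from_rotvec(o["ee_rot"]).as_matrix()
print("t",o["time_s"],"p",o["tool_pos"].round(4),"yaw",np.degrees(np.arctan2(M[1,1],M[0,1])).round(1),"F",o["wrist_force"].round(1),"T",o["ft_torque"].round(2),"q7",o["q"][-1].round(2),o["finger_gap"],o["finger_force"])
E
python3 s.py
```

```text
t 8.5167 p [0.4616 0.0958 0.0956] yaw -15.8 F [ 0.   0.1 -0.5] T [-0.09 -0.01 -0.  ] q7 -0.32 0.043210713024900066 30.00005837995559
```

Request:
move_arm([
  [0,0,0],
  [0,0,0],
  [0,0,0],
  [0,0,0],
  [0,0,0],
], claw=[0.3,0.3,0.3,0.3,0.3], twist=[0.03,0.03,0.03,0.03,0])

```text
time_s: 8.93
tool_pos: [0.4617, 0.0958, 0.0956]
ee_rot: [2.617, 1.739, 0.0]
wrist_force: [-0.6, 0.6, -1.0]
finger_gap: 0.043
finger_force: 30.0
```

```bash
python3 s.py
```

```text
t 8.9333 p [0.4617 0.0958 0.0956] yaw -22.8 F [-0.6  0.6 -1. ] T [-0.07 -0.02 -0.02] q7 -0.43 0.04300219253328883 30.000258944928646
```

Request:
move_arm([
  [0,0,0],
  [0,0,0],
  [0,0,0],
  [0,0,0],
  [0,0,0],
], claw=[0.3,0.3,0.3,0.3,0.3], twist=[0.03,0.03,0.03,0.03,0])

```text
time_s: 9.35
tool_pos: [0.4616, 0.0958, 0.0956]
ee_rot: [2.717, 1.577, -0.0]
wrist_force: [-0.8, 0.7, -0.1]
finger_gap: 0.043
finger_force: 30.0
```

```bash
python3 s.py
```

```text
t 9.35 p [0.4616 0.0958 0.0956] yaw -29.7 F [-0.8  0.7 -0.1] T [-0.01  0.02 -0.01] q7 -0.53 0.04303033496762474 30.00030199997127
```

Request:
move_arm([
  [0,0,0],
  [0,0,0],
  [0,0,0],
  [0,0,0],
  [0,0,0],
], claw=[0.3,0.3,0.3,0.3,0.3], twist=[0.04,0.04,0.04,0.04,0])

```text
time_s: 9.77
tool_pos: [0.4614, 0.0956, 0.0956]
ee_rot: [2.832, 1.358, -0.001]
wrist_force: [-0.7, -0.9, 1.8]
finger_gap: 0.0428
finger_force: 30.0
```

```bash
python3 s.py
```

```text
t 9.7667 p [0.4614 0.0956 0.0956] yaw -38.8 F [-0.7 -0.9  1.8] T [-0.24  0.22  0.69] q7 -0.66 0.04280040536325297 30.000693378970027
```

A torque of 0.69 N m means that was the hard stop, so I turn the other way.

Request:
move_arm([
  [0,0,0],
  [0,0,0],
  [0,0,0],
  [0,0,0],
  [0,0,0],
  [0,0,0],
  [0,0,0],
  [0,0,0],
], claw=[0.3,0.3,0.3,0.3,0.3,0.3,0.3,0.3], twist=[-0.07,-0.07,-0.07,-0.07,-0.07,-0.07,-0.07,0])

```text
time_s: 10.43
tool_pos: [0.4615, 0.0956, 0.0956]
ee_rot: [-2.416, -2.007, -0.0]
wrist_force: [0.2, 0.3, -0.2]
finger_gap: 0.0433
finger_force: 30.0
```

```bash
cat >>s.py <<'E'
import cv2,sys
if len(sys.argv)>1: cv2.imwrite(sys.argv[1],cv2.resize(bot.capture("wrist")[140:480,160:480,::-1],(480,510)))
E
python3 s.py pics/w4.png
```

```text
t 10.4333 p [0.4615 0.0956 0.0956] yaw -10.6 F [ 0.2  0.3 -0.2] T [-0.04  0.07  0.03] q7 -0.25 0.04331287919214506 29.99904217198491
```

View pics/w4.png

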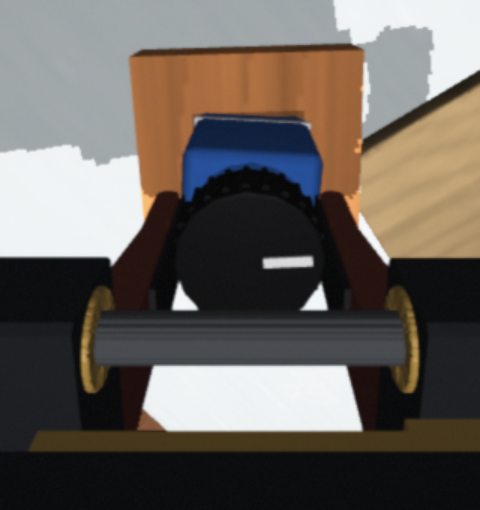

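The mark still lies along the tool's y axis, so the cap hardly slipped in the fingers. I carry on this way.

Request:
move_arm([
  [0,0,0],
  [0,0,0],
  [0,0,0],
  [0,0,0],
  [0,0,0],
  [0,0,0],
  [0,0,0],
  [0,0,0],
], claw=[0.3,0.3,0.3,0.3,0.3,0.3,0.3,0.3], twist=[-0.09,-0.09,-0.09,-0.09,-0.09,-0.09,-0.09,0])

```text
time_s: 11.15
tool_pos: [0.4616, 0.0957, 0.0956]
ee_rot: [-1.678, -2.656, 0.0]
wrist_force: [-0.5, -0.9, -0.9]
finger_gap: 0.0432
finger_force: 30.0
```

```bash
python3 s.py
```

```text
t 11.15 p [0.4616 0.0957 0.0956] yaw 25.4 F [-0.5 -0.9 -0.9] T [-0.05 -0.05 -0.12] q7 0.29 0.043157259730426556 29.998751431703568
```

Free this way. Now 0.8 rad more.

Request:
move_arm([
  [0,0,0],
  [0,0,0],
  [0,0,0],
  [0,0,0],
  [0,0,0],
  [0,0,0],
  [0,0,0],
  [0,0,0],
], claw=[0.3,0.3,0.3,0.3,0.3,0.3,0.3,0.3], twist=[-0.1,-0.1,-0.1,-0.1,-0.1,-0.1,-0.1,-0.1])

```text
time_s: 11.82
tool_pos: [0.4616, 0.0958, 0.0956]
ee_rot: [-0.512, -3.099, -0.0]
wrist_force: [-0.6, -0.9, -0.5]
finger_gap: 0.0431
finger_force: 30.0
```

```bash
python3 s.py
```

```text
t 11.8167 p [0.4616 0.0958 0.0956] yaw 71.2 F [-0.6 -0.9 -0.5] T [0.05 0.   0.03] q7 0.99 0.043061670291910784 29.99829572159797
```

Turned about 80° from the start, within the 75–80 best range allowing for play. I'll lift a little and watch the force.

Request:
move_arm([
  [0,0,0],
  [0,0,-2],
  [0,0,-2],
  [0,0,-2],
  [0,0,0],
], claw=[0.3,0.3,0.3,0.3,0.3], twist=[0,0,0,0,0])

```text
time_s: 12.23
tool_pos: [0.4619, 0.0959, 0.1021]
ee_rot: [0.516, 3.098, 0.001]
wrist_force: [-0.5, -0.3, -0.4]
finger_gap: 0.0429
finger_force: 30.0
```

```bash
python3 s.py
```

```text
t 12.2333 p [0.4619 0.0959 0.1021] yaw 71.1 F [-0.5 -0.3 -0.4] T [-0.03 -0.06  0.05] q7 0.98 0.04292646938956509 29.999923738650978
```

Request:
move_arm([
  [0,0,-6],
  [0,0,-8],
  [0,0,-10],
  [0,0,-14],
  [0,0,-14],
  [0,0,-12],
  [0,0,-8],
  [0,0,-4],
], claw=[0.3,0.3,0.3,0.3,0.3,0.3,0.3,0.3], twist=[0,0,0,0,0,0,0,0])

```text
time_s: 12.9
tool_pos: [0.4624, 0.096, 0.1795]
ee_rot: [0.513, 3.097, 0.002]
wrist_force: [0.2, 0.3, 0.4]
finger_gap: 0.043
finger_force: 30.0
```

Request:
move_arm([
  [0,0,0],
  [0,0,0],
  [0,0,0],
  [0,0,0],
  [0,0,0],
  [0,0,0],
], claw=[0.3,0.3,0.3,0.3,0.3,0.3], twist=[0,0,0,0,0,0])

```text
time_s: 13.4
tool_pos: [0.4615, 0.0957, 0.1773]
ee_rot: [-0.513, -3.099, 0.001]
wrist_force: [-0.1, -0.3, -0.6]
finger_gap: 0.0432
finger_force: 30.0
```

```bash
python3 s.py; python3 - <<'E'
from h import *
import cv2
i=bot.capture("side")[:,:,::-1][100:370,230:430]
cv2.imwrite("pics/s5.png",cv2.resize(i,(440,594),interpolation=2))
E
```

```text
t 13.4 p [0.4615 0.0957 0.1773] yaw 71.2 F [-0.1 -0.3 -0.6] T [-0.02 -0.05  0.03] q7 0.95 0.04316815842909327 29.99972621910274
```

View pics/s5.png

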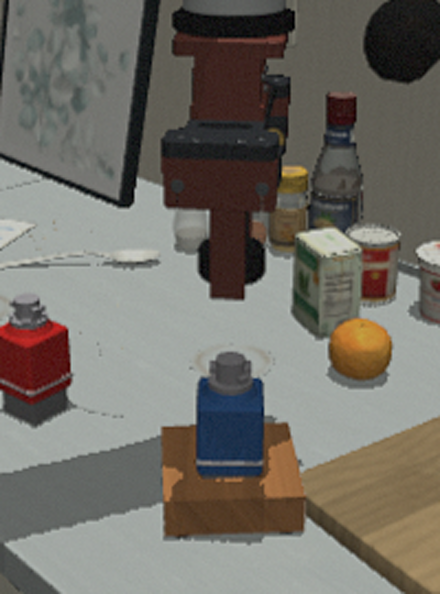

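The flask is seated upright with its grey neck bare, the gripper holds the cap well above it, and the mandarin and tea box haven't moved.

```bash
python3 -c "
from workcell import bot
print(bot.sign_off())"
```

```text
the job is handed in; nothing more can be done
None
```

The job is handed in at about 13.5 s: the flask is seated upright in the stand, and the gripper holds the removed cap still about 8 cm above where it sat; sign-off gave no verdict.

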